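# Unbolt the board test box and hold its lid half open

## Task

Open the board test box for inspection: draw its side bolt fully back while the lid is still shut, then raise the lid to 50 degrees and finish still holding it steady there in the fingers, because it falls shut if let go. Leave the bolt drawn, and do not disturb the wire spool, the parts bin or the screwdriver.

Things in the scene. Friction and masses are not known exactly. Their poses are not given: they have to be found in the camera images.
- fixture: Board test box, fixed to the bench: open grey box 180 mm (x) by 220 (y), rim 92 mm high, green circuit board inside, clear aluminium-framed lid, blue bolt bracket on its right side (60 mm in x, y = -110 to -200, top 100 mm high). Origin: centre of its underside on the bench; x points away from the robot to the hinge, y left, z up; turned up to 17 degrees about the vertical.
- lid_hinge (a point): Middle of the lid's hinge line, which runs along the box's y axis: at the far rim, (90, 0, 92) mm in the box's frame.
- bead_50 (a point): Green bead, 16 mm, on a thin dark arc of 100 mm radius about the hinge line, fixed on the box's left side at y = 119 mm, from 0 to 80 degrees. The lid's underside is level with the bead's centre, seen from the side, when the lid is open 50 degrees.
- lid_grip (a point): Centre of the lid's red knob, a drum 24 mm in diameter, 30 mm long along the box's y, flat ends, on a 12 mm wide stem 28 mm in front of the lid's near edge. Shut: (-130, 0, 97) mm in the box's frame, 220 mm from the hinge line, 5 mm above the lid's underside; it circles about the hinge line. Pinched by its flat ends from above it turns between the fingers, so the gripper need not tilt.
- lid (a joint): Opening angle of the lid in rad: 0 shut, grows as the near edge rises; 50 degrees = 0.873; stop at 1.35. Lid 180 by 220 by 10 mm, about 0.3 to 0.6 kg; it falls shut from every angle. It cannot rise while the bolt lies over its edge.
- bolt_grip (a point): On the axis of the bolt's upright black post, 16 mm in diameter, 13 mm below its top and 23 mm above the flat yellow bolt it stands on. Bolt home: (-20, -148, 134.5) mm in the box's frame. A keeper strap (top 115 mm above the bench) crosses the bolt at y = -112 to -120 mm; guide rails (top 111 mm) lie either side.
- bolt (a joint): Travel of the bolt in m along the box's -y direction (away from the lid): 0 fully home, its tip 20 mm over the lid's right edge; 0.034 fully drawn, against its stop. Starts between 0 and 0.006. About 2 N of friction; it stays where it is left. The lid is free from about 0.021.
- spool_center (a point): Spool of green wire with black flanges, bystander: 80 mm in diameter, 50 mm high, standing loose on the bench; the point is its centre, 25 mm up.
- partsbin_center (a point): Orange open parts bin, bystander: 100 by 80 by 45 mm high, loose on the bench; the point is its centre, 22.5 mm up.
- screwdriver_grip (a point): Screwdriver, bystander, lying loose on the bench in front of the box: 200 mm long along its x (tip to +x), 26 mm thick; the point is on its handle's axis, 60 mm from the butt end and 13 mm up.

How it is judged:
By the outcome, as a careful person would: the job done as asked, in the order asked, and still so for the second after the job is handed in, while the arm keeps its last pose, push and grip.
It also fails if it takes over 51 s, if anything falls off the work surface, if the arm or the gripper's body presses on something with over 40 N, if the wrist force passes 120 N, or if a joint passes its speed limit or range.

## Robot

A 7-joint arm with a two-finger parallel gripper is mounted at the origin on the work surface. World frame = base frame: x ahead of the robot, y to its left, z up, the work surface at z = 0. Lengths are in m, angles in rad, forces in N, time in s.
With the tool pointing down it reaches from about 0.35 to 0.9 m from the base axis. Payload 8.1 kg.
Tool frame: the origin (TCP) lies between the finger pads; the fingertips stand 11 mm ahead of it and the grasp point (between the pads) lies 8 mm behind it; z points along the fingers, x is the direction in which the jaws open and shut, and the axes are right-handed (so a half turn about z gives the same grasp; the last joint's range is limited). The gripper opens to 85 mm and grips with 20 to 120 N. Pads are 22 mm wide; open, the fingers measure 114 mm over their backs; the gripper's body (76 mm by 85 mm) begins 54 mm behind the grasp point. The pads swing forward as they close: fully open they stand 13 mm farther back than shut.
Start: joints at [-1.419, 0.434, 0.025, 1.573, -0.012, 1.134, -0.075], TCP at [0.158, 0.605, 0.242] pointing down, gripper open.
Joint ranges: [-2.62, 2.62], [-0.44, 2.09], [-1.27, 1.32], [0.08, 2.57], [-1.32, 4.46], [0.12, 2], [-2.74, 2.74]. Speed limits (rad/s): [2.22, 2.22, 3.01, 3.01, 3.14, 3.14, 3.14].

## Interface

Orientations are given as [roll, pitch, yaw] about the fixed x, y, z axes, in that order (R = Rz(yaw) Ry(pitch) Rx(roll)).
In Python, from plant import observe, viewer, bot gives the robot as it stands.
- The arm moves only by the tool apply_moves, never from a script. Its argument "targets" is text: rows parted by semicolons, each of 7 numbers parted by spaces: the shift along the tool's x, y, z in units of 10 cm (1.0 is 10 cm), then the turn, a rotation vector about the tool's x, y, z in units of 180 degrees (1.0 is 180 degrees), then the finger opening in mm, from 0 to 85.4. In form: dx dy dz rx ry rz claw; .... A call has 1 to 12 rows; each row is the pose to reach, as a shift and turn from the pose commanded when the call began, along the tool's axes at that moment, turning the shorter way round; what a row does not reach only later rows make up. A row lasts 1/12 s, in which the tool goes at most 41.7 mm and 7.16 degrees, less where a joint would pass 70% of its speed; a pose out of reach is approached as far as the arm can. A call with a number of a shift or a turn outside -1 to 1 is refused whole. A call with a gripper value outside its range is refused whole. The fingers move at their own pace and stop on an object; "newtons" is the grip in N (left out, the last holds). Time passes only in rows, so rows that repeat a pose let the fingers close. It gives the time, the measured TCP pose, the force and the opening at its end, in the units of the state.
- observe(): the state, without advancing time (a new reading comes with each control period).
- viewer.camera(name): name is "side" or "top" or "wrist"; returns a dict with "image" (384x512x3 uint8, red, green, blue), "camera_matrix" (3x3 intrinsics, pixels), "T" (4x4, takes a point from camera to world coordinates); the wrist camera has in their place "mount" (4x4, takes a point from camera to tool coordinates, whose origin is the TCP and whose axes are the tool frame's). Camera axes: x right, y down, z forward; pixel columns grow to the right and rows downward; lengths in m; the calibration is good to about 2 mm. The wrist camera is an equidistant fisheye: a pixel r from the principal point sees the ray r / f radians off the axis. A picture is of the moment at which its call begins: read the wrist's pose just before it. There is no depth.
- bot.hand_in(): hands the job in, once; it reports no verdict.
The state is a dict: "time_s": time; "qpos": joint angles; "joint_vel": joint speeds; "joint_efforts": joint torques, N m; "position": TCP position; "eef_rot": TCP orientation; "ft_force": force on the tool from outside, world axes, zero at the start; "torque": the same for the moment, N m; "opening": finger opening in m.
Only numpy, scipy, OpenCV 4.12 (cv2) and the standard library are available. Lean on these libraries where they do the work, as an engineer would, in place of code of your own. Each camera call takes 0.05 s, during which the arm holds its last target.

## Working session

There is one attempt and no reset: what is moved stays moved. The work goes in short steps, Python scripts to look and compute and a tool call to move; the robot and the scene stay as the last step left them, time stands still between calls to the robot, and variables do not carry over. Pictures are saved under pics/ and viewed, and the job is handed in when it is done.

Besides the shell and the picture viewer there is one more tool, called after ">>>" as a command line: name --argument value ..., lists and objects as JSON in quotes. apply_moves: Moves the arm, as the interface text tells. Its arguments: {"type":"object","properties":{"targets":{"type":"string"},"newtons":{"type":"number"}},"required":["targets"]}

```bash
ls; mkdir -p pics
python3 - <<'E'
from plant import observe, viewer, bot
import cv2
print(observe())
for n in ["side","top","wrist"]:
    d=viewer.camera(n); cv2.imwrite(f"pics/{n}0.png",d["image"][:,:,::-1])
    print(n,d["camera_matrix"].tolist(),d.get("T",d.get("mount")).round(4).tolist())
E
```

```text
pics
{'time_s': 0.0, 'qpos': array([-1.41860094,  0.4351975 ,  0.02495725,  1.5740743 , -0.01160364,
        1.13401211, -0.07512018]), 'joint_vel': array([-0.00090504, -0.00081903,  0.00097343, -0.00083199, -0.00090841,
        0.00115184, -0.00023732]), 'joint_efforts': array([ 2.95883310e-04, -6.70473647e+01,  1.02553222e+00, -3.16215205e+01,
        1.57364644e-02,  1.24320816e-02,  2.43489222e-05]), 'position': array([0.15745125, 0.60434518, 0.24155042]), 'eef_rot': array([3.14146244e+00, 1.54083167e-03, 1.31592381e+00]), 'ft_force': array([ 0.00327923, -0.10680145,  0.44793378]), 'torque': array([0.02609689, 0.00882851, 0.00313971]), 'opening': 0.0856115138130046}
side [[361.7042733570608, 0.0, 258.21810892256684], [0.0, 361.7042733570608, 188.70918901945785], [0.0, 0.0, 1.0]] [[0.7258, -0.5327, 0.4353, 0.1346], [-0.6876, -0.544, 0.4809, -0.5196], [-0.0193, -0.6483, -0.7611, 0.9054], [0.0, 0.0, 0.0, 1.0]]
top [[412.96173039228637, 0.0, 250.43489335778963], [0.0, 412.96173039228637, 194.48190872562196], [0.0, 0.0, 1.0]] [[-0.1046, -0.971, 0.215, 0.3742], [-0.9945, 0.1029, -0.0189, -0.0019], [-0.0037, -0.2158, -0.9764, 1.0157], [0.0, 0.0, 0.0, 1.0]]
wrist [[297.3186396354542, 0.0, 250.20125971483793], [0.0, 297.3186396354542, 193.64710640868088], [0.0, 0.0, 1.0]] [[1.0, 0.0004, -0.0004, 0.0001], [-0.0002, 0.9561, 0.2929, -0.0752], [0.0005, -0.2929, 0.9561, -0.1309], [0.0, 0.0, 0.0, 1.0]]
```

View pics/side0.png

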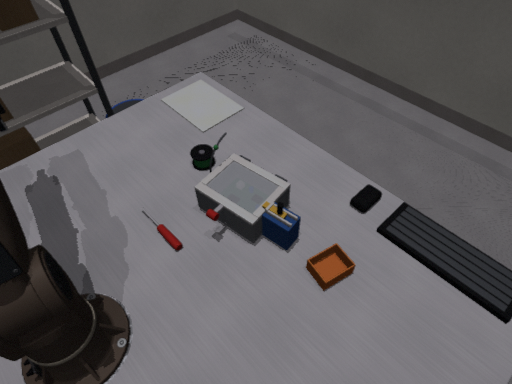

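View pics/top0.png

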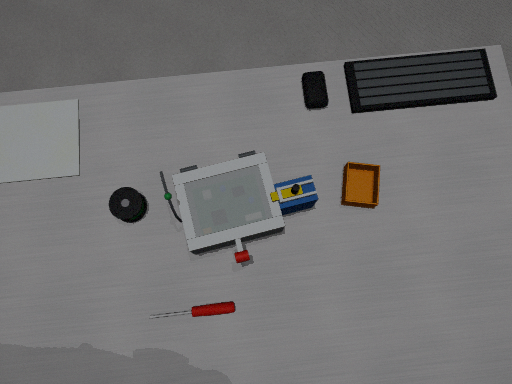

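View pics/wrist0.png

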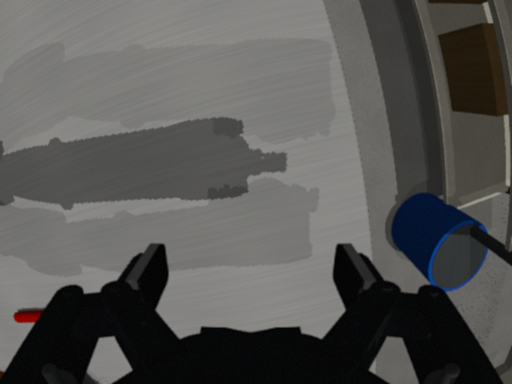

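The side view shows the box near (243,190), with the knob at (213,214), the post at (280,208) and the bead at (215,148). In the top view the knob is at (242,256), the post at (295,189) and the bead at (168,196).

```bash
cat > h.py <<'E'
import numpy as np, cv2
from plant import observe, viewer, bot
from scipy.spatial.transform import Rotation as Rn
def ray(d,px):
    K=d["camera_matrix"];T=d["T"]
    v=np.array([(px[0]-K[0,2])/K[0,0],(px[1]-K[1,2])/K[1,1],1.])
    v=T[:3,:3]@v; return T[:3,3],v/np.linalg.norm(v)
def plane(d,px,z):
    o,v=ray(d,px); return o+v*(z-o[2])/v[2]
def tri(rs):
    A=np.zeros((3,3));b=np.zeros(3)
    for o,v in rs:
        P=np.eye(3)-np.outer(v,v);A+=P;b+=P@o
    p=np.linalg.solve(A,b); return p,[np.linalg.norm((np.eye(3)-np.outer(v,v))@(p-o)) for o,v in rs]
def proj(d,p):
    q=np.linalg.inv(d["T"])@np.append(p,1);q=d["camera_matrix"]@q[:3];return q[:2]/q[2]
def blobs(im,lo,hi,roi=None,amin=6):
    hsv=cv2.cvtColor(im,cv2.COLOR_RGB2HSV)
    m=cv2.inRange(hsv,lo,hi)
    if lo[0]==0 and hi[0]<15: m|=cv2.inRange(hsv,(170,)+tuple(lo[1:]),(180,)+tuple(hi[1:]))
    n,l,s,c=cv2.connectedComponentsWithStats(m)
    return [(c[i].round(2).tolist(),s[i].tolist()) for i in range(1,n) if s[i,4]>=amin]
E
python3 - <<'E'
from h import *
for n in ["side","top"]:
    im=cv2.imread(f"pics/{n}0.png")[:,:,::-1].copy()
    print(n,"red",blobs(im,(0,150,70),(8,255,255)))
    print("green",blobs(im,(50,100,30),(85,255,255),amin=4))
    print("yellow",blobs(im,(20,150,100),(32,255,255)))
    print("orange",blobs(im,(8,150,80),(18,255,255)))
    print("blue",blobs(im,(105,120,40),(125,255,255)))
    r=(slice(130,270),slice(170,320)) if n=="side" else (slice(140,275),slice(150,325))
    c=im[r]; cv2.imwrite(f"pics/{n}crop.png",cv2.resize(c,None,fx=4.5,fy=4.2,interpolation=cv2.INTER_CUBIC)[:,:,::-1])
    print(c.shape)
E
```

```text
side red [([211.0, 213.2], [206, 209, 12, 10, 69]), ([168.44, 236.17], [157, 225, 24, 24, 209])]
green [([215.23, 146.85], [214, 145, 4, 5, 13]), ([202.46, 163.35], [195, 160, 15, 7, 68])]
yellow [([265.67, 204.28], [263, 202, 6, 5, 18]), ([273.39, 209.29], [270, 206, 7, 8, 38]), ([283.14, 214.64], [280, 212, 7, 6, 22])]
orange [([329.73, 266.06], [308, 244, 47, 39, 682])]
blue [([124.93, 102.14], [111, 99, 32, 10, 43]), ([106.5, 115.5], [106, 114, 2, 4, 6]), ([285.14, 208.29], [283, 207, 5, 4, 7]), ([281.21, 221.46], [262, 213, 38, 19, 229])]
(140, 150, 3)
top red [([241.66, 256.04], [235, 250, 15, 13, 134]), ([213.01, 309.02], [192, 302, 43, 15, 449])]
green [([167.35, 195.89], [164, 193, 7, 7, 37]), ([133.6, 217.6], [132, 217, 4, 2, 5])]
yellow [([299.76, 190.56], [297, 185, 6, 10, 25]), ([286.6, 192.66], [281, 188, 14, 10, 88]), ([274.23, 195.93], [270, 192, 9, 9, 56])]
orange [([359.42, 185.82], [345, 162, 33, 43, 917]), ([369.72, 168.19], [350, 162, 30, 21, 68]), ([377.65, 193.69], [377, 184, 2, 18, 26])]
blue [([292.11, 181.37], [274, 175, 38, 15, 144]), ([307.84, 187.62], [302, 183, 13, 11, 99]), ([298.07, 201.27], [279, 194, 39, 15, 222])]
(135, 175, 3)
```

View pics/sidecrop.png

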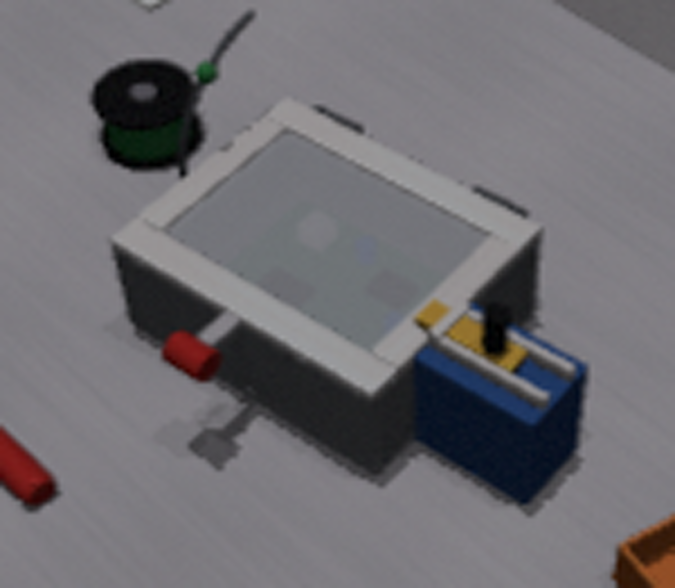

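View pics/topcrop.png

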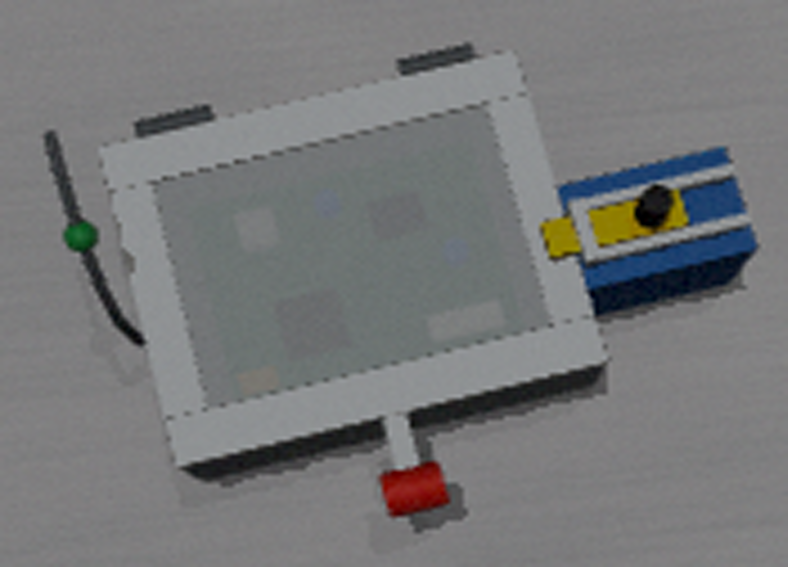

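The crops show the lid corners, the knob, the green bead and the black post with the bolt at home. I'll fit the box pose from these.

```bash
cat >> h.py <<'E'
def fit(B,W):
    B=np.array(B)[:,:2];W=np.array(W)[:,:2]
    b=B-B.mean(0);w=W-W.mean(0)
    a=np.arctan2((b[:,0]*w[:,1]-b[:,1]*w[:,0]).sum(),(b*w).sum())
    R=np.array([[np.cos(a),-np.sin(a)],[np.sin(a),np.cos(a)]]);t=W.mean(0)-R@B.mean(0)
    return a,t,W-(B@R.T+t)
E
python3 - <<'E'
from h import *
t=viewer.camera("top");s=viewer.camera("side")
tc=lambda u,v:(150+(u+.5)/4.5-.5,140+(v+.5)/4.2-.5)
sc=lambda u,v:(170+(u+.5)/4.5-.5,130+(v+.5)/4.2-.5)
B=[(.09,.11),(.09,-.11),(-.09,-.11),(-.09,.11)]
L=[(102,148),(522,52),(605,358),(182,466)]
S=[(285,98),(541,231),(375,392),(115,238)]
WT=[plane(t,tc(*p),.102) for p in L]; WS=[plane(s,sc(*p),.102) for p in S]
for a in (WT,WS,[(x+y)/2 for x,y in zip(WT,WS)]):
    f=fit(B,a); print(np.degrees(f[0]),f[1],f[2].round(4).tolist())
W3=[tri([ray(t,tc(*p)),ray(s,sc(*q))]) for p,q in zip(L,S)]
print([(x.round(4).tolist(),max(e).round(4)) for x,e in W3])
kn=tri([ray(t,(241.66,256.04)),ray(s,(211.3,213.3))]);print("knob",kn)
be=tri([ray(t,(167.35,195.89)),ray(s,(215.4,147.1))]);print("bead",be)
# post top center
po=tri([ray(t,tc(657,197)),ray(s,sc(496,310))]);print("posttop",po)
print("post base", plane(t,tc(652,218),.1115))
a,T,r=fit(B,[(x+y)/2 for x,y in zip(WT,WS)])
R=np.array([[np.cos(a),-np.sin(a)],[np.sin(a),np.cos(a)]])
for n,p in (("knob",kn[0]),("bead",be[0]),("post",po[0])): print(n,R.T@(p[:2]-T),p[2])
for n,b in (("knob",(-.13,0)),("post",(-.02,-.148)),("bead",(.0257,.119))): print(n,R@b+T)
print("bin",plane(s,(329.7,266),.03),plane(t,(361,185),.03),"spool",plane(t,(128,204),.05),"sd",plane(t,(213,309),.02))
E
```

```text
8.512559263632118 [0.56859987 0.03187923] [[-0.0012, -0.0003], [-0.0019, -0.0015], [0.0027, 0.0034], [0.0004, -0.0016]]
8.588705009655113 [0.56973669 0.03065201] [[-0.0027, 0.0005], [-0.0038, -0.0009], [0.0032, 0.0013], [0.0034, -0.001]]
8.550554793122624 [0.56916828 0.03126562] [[-0.002, 0.0001], [-0.0028, -0.0012], [0.0029, 0.0024], [0.0019, -0.0013]]
[([0.6401, 0.1539, 0.1014], np.float64(0.0002)), ([0.6722, -0.0651, 0.1011], np.float64(0.0002)), ([0.5004, -0.0879, 0.0987], np.float64(0.0015)), ([0.4654, 0.1248, 0.1032], np.float64(0.002))]
knob (array([0.43987156, 0.01403733, 0.10193908]), [np.float64(4.544715491413082e-05), np.float64(4.5447154914263316e-05)])
bead (array([0.57742726, 0.15569391, 0.16627805]), [np.float64(0.0007937669373639011), np.float64(0.0007937669373639278)])
posttop (array([ 0.57321535, -0.11795577,  0.14742048]), [np.float64(0.00061147548526158), np.float64(0.0006114754852614351)])
post base [ 0.56967532 -0.11849146  0.1115    ]
knob [-0.13042113  0.0021873 ] 0.10193908339142868
bead [0.02666743 0.12181731] 0.1662780510683763
post [-0.01818445 -0.14816453] 0.14742047743050937
knob [0.44061322 0.01193696]
post [ 0.57139552 -0.11806301]
bead [0.57688947 0.15276407]
bin [ 0.58507417 -0.29793276  0.03      ] [ 0.58638727 -0.29334324  0.03      ] spool [0.59453031 0.27226946 0.05      ] sd [0.33119507 0.09400544 0.02      ]
```

>>> apply_moves --targets "-1 0.98 -0.4 0 0 -0.1286 60;-1 0.98 -0.4 0 0 -0.1286 60;-1 0.98 -0.4 0 0 -0.1286 60;-1 0.98 -0.4 0 0 -0.1286 60;-1 0.98 -0.4 0 0 -0.1286 60;-1 0.98 -0.4 0 0 -0.1286 60"

```text
time_s: 0.75
position: [0.2281, 0.4827, 0.283]
eef_rot: [3.141, -0.001, 1.717]
ft_force: [-1.2, 1.2, 0.4]
opening: 0.0599
```

>>> apply_moves --targets "-1 0.4 0 0 0 0 60;-1 0.4 0 0 0 0 60;-1 0.4 0 0 0 0 60"

```text
time_s: 1.0
position: [0.2826, 0.3882, 0.2817]
eef_rot: [-3.141, 0.002, 1.719]
ft_force: [-0.3, -0.2, 0.1]
opening: 0.0601
```

>>> apply_moves --targets "-1 0.4 0 0 0 0 60;-1 0.4 0 0 0 0 60;-1 0.4 0 0 0 0 60"

```text
time_s: 1.25
position: [0.3373, 0.295, 0.282]
eef_rot: [-3.141, 0.001, 1.718]
ft_force: [-0.3, -0.2, 0.2]
opening: 0.0602
```

>>> apply_moves --targets "-1 0.4 0 0 0 0 60;-1 0.4 0 0 0 0 60;-1 0.4 0 0 0 0 60"

```text
time_s: 1.5
position: [0.3919, 0.202, 0.2821]
eef_rot: [3.141, 0.001, 1.718]
ft_force: [0.0, -0.5, -0.3]
opening: 0.0603
```

>>> apply_moves --targets "-1 0.4 0 0 0 0 60;-1 0.4 0 0 0 0 60;-1 0.4 0 0 0 0 60"

```text
time_s: 1.75
position: [0.4466, 0.109, 0.2822]
eef_rot: [3.141, 0.001, 1.718]
ft_force: [0.4, -0.8, -0.3]
opening: 0.06
```

>>> apply_moves --targets "-1 0.4 0 0 0 0 60;-1 0.4 0 0 0 0 60;-1 0.4 0 0 0 0 60"

```text
time_s: 2.0
position: [0.5012, 0.016, 0.2821]
eef_rot: [3.141, 0.002, 1.718]
ft_force: [0.9, 0.8, -0.3]
opening: 0.0599
```

>>> apply_moves --targets "-1 0.4 0 0 0 0 60;-1 0.4 0 0 0 0 60;-1 0.4 0 0 0 0 60;-1 0.4 0 0 0 0 60;-1 0.4 0 0 0 0 60;-1 0.4 0 0 0 0 60"

```text
time_s: 2.5
position: [0.5539, -0.0725, 0.2815]
eef_rot: [-3.14, -0.001, 1.721]
ft_force: [-0.2, 0.9, -0.3]
opening: 0.0601
```

Now above the area, so I'll use the wrist camera to refine.

```bash
cat >> h.py <<'E'
def wray(d,px,ob):
    K=d["camera_matrix"];x=(px[0]-K[0,2]);y=(px[1]-K[1,2]);r=np.hypot(x,y);th=r/K[0,0]
    v=np.array([np.sin(th)*x/r,np.sin(th)*y/r,np.cos(th)]) if r>0 else np.array([0,0,1.])
    R=Rn.from_euler("xyz",ob["eef_rot"]).as_matrix();M=d["mount"]
    return ob["position"]+R@M[:3,3], R@M[:3,:3]@v
def wplane(d,px,ob,z):
    o,v=wray(d,px,ob);return o+v*(z-o[2])/v[2]
E
python3 - <<'E'
from h import *
o=observe();d=viewer.camera("wrist");np.save("w1.npy",d["image"])
cv2.imwrite("pics/w1.png",d["image"][:,:,::-1]);print(o["position"],o["eef_rot"])
E
```

```text
[ 0.5538867  -0.07252214  0.28152415] [-3.14040218e+00 -6.39606737e-04  1.72142042e+00]
```

View pics/w1.png

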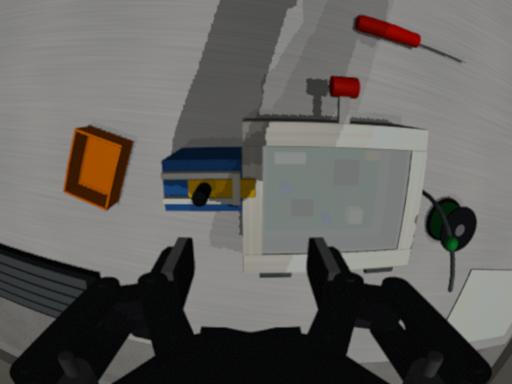

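Run:
```python
from h import *
im=np.load("w1.npy")
cv2.imwrite("pics/w1c.png",cv2.resize(im[140:220,155:255],None,fx=7,fy=7,interpolation=cv2.INTER_CUBIC)[:,:,::-1])
print(blobs(im,(0,150,70),(8,255,255)),blobs(im,(50,100,30),(85,255,255),amin=15),blobs(im,(20,150,100),(32,255,255)))
```

```text
[([388.83, 30.72], [359, 15, 62, 32, 873]), ([345.78, 86.59], [333, 77, 27, 21, 483])] [([447.39, 207.69], [441, 203, 16, 13, 107]), ([451.51, 243.43], [445, 237, 14, 14, 148])] [([192.23, 186.6], [189, 181, 12, 17, 101]), ([218.6, 186.97], [211, 181, 15, 15, 112]), ([251.6, 193.12], [247, 189, 8, 8, 43])]
```

View pics/w1c.png

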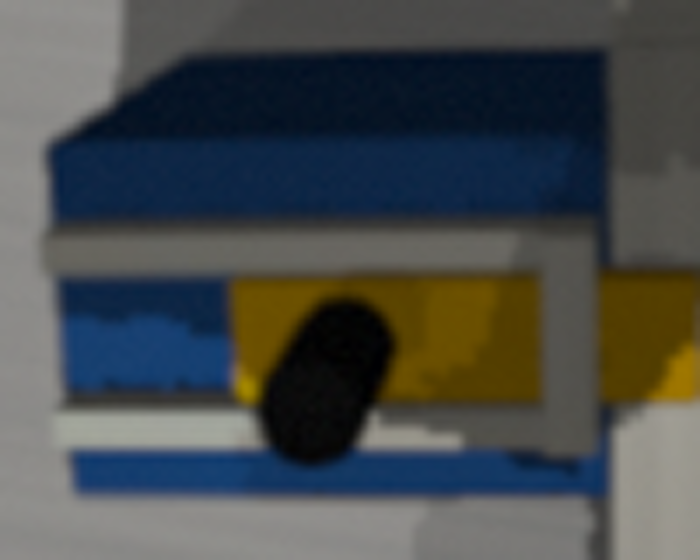

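Run:
```python
from h import *
d=viewer.camera("wrist")
o=dict(position=np.array([0.5538867,-0.07252214,0.28152415]),eef_rot=[-3.1404,-.00064,1.72142])
print("posttop",wplane(d,(199.3,198.8),o,.1475),"base",wplane(d,(203.8,188.1),o,.1115))
print("knob",wplane(d,(345.8,86.8),o,.100), "bead",wplane(d,(451.5,243.4),o,.1686))
p=wplane(d,(199.3,198.8),o,.1475)
R=Rn.from_euler("xyz",o["eef_rot"]).as_matrix()
for q in (p,np.array([.5725,-.1175,.13])): print(R.T@(q-observe()["position"])*10)
print(np.degrees(observe()["eef_rot"]), observe()["time_s"])
```

```text
posttop [ 0.57186052 -0.11817439  0.1475    ] base [ 0.57174741 -0.1192774   0.1115    ]
knob [0.4408645  0.01370401 0.1       ] bead [0.57646487 0.15472516 0.1686    ]
[-0.48251225  0.11314309  1.34408445]
[-0.4769163   0.12068617  1.51907919]
[-1.79969566e+02 -4.55395944e-02  9.86970699e+01] 2.6
```

>>> apply_moves --targets "-0.48 0.115 0 0 0 0 50;-0.48 0.115 0 0 0 0 50;-0.48 0.115 1 0 0 0 50;-0.48 0.115 1 0 0 0 50;-0.48 0.115 1 0 0 0 50;-0.48 0.115 1 0 0 0 50;-0.48 0.115 1 0 0 0 50"

```text
time_s: 3.18
position: [0.5719, -0.119, 0.1822]
eef_rot: [-3.14, -0.001, 1.721]
ft_force: [0.6, -0.0, 1.3]
opening: 0.0501
```

>>> apply_moves --targets "0 0 0.26 0 0 0 50;0 0 0.51 0 0 0 50;0 0 0.51 0 0 0 50;0 0 0.51 0 0 0 50;0 0 0.51 0 0 0 50"

```text
time_s: 3.6
position: [0.5736, -0.1202, 0.1336]
eef_rot: [3.139, 0.001, 1.72]
ft_force: [-0.0, -0.2, 0.4]
opening: 0.0502
```

Run:
```python
from h import *
d=viewer.camera("wrist")
cv2.imwrite("pics/w2.png",d["image"][:,:,::-1]);print(observe()["position"],observe()["ft_force"])
```

```text
[ 0.5736671  -0.12025429  0.13374676] [0.31398704 0.77084991 0.36008057]
```

View pics/w2.png

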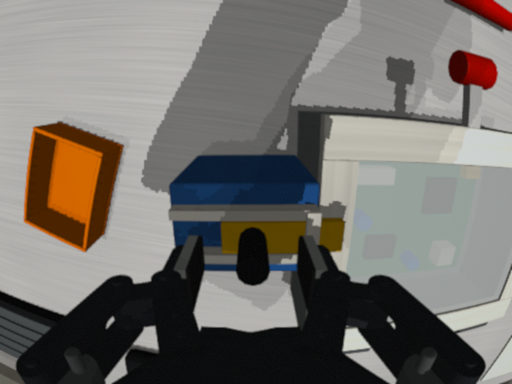

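The post at (253,255) sits midway between the fingers. I'll go down 3 mm and close.

>>> apply_moves --targets "0 0 0.03 0 0 0 50;0 0 0.03 0 0 0 8;0 0 0.03 0 0 0 8;0 0 0.03 0 0 0 8;0 0 0.03 0 0 0 8;0 0 0.03 0 0 0 8;0 0 0.03 0 0 0 8;0 0 0.03 0 0 0 8" --newtons 40

```text
time_s: 4.32
position: [0.5724, -0.1201, 0.1288]
eef_rot: [3.141, -0.0, 1.72]
ft_force: [-1.3, 0.9, 6.5]
opening: 0.0146
```

>>> apply_moves --targets "-0.06 0 -0.02 0 0 0 8;-0.12 0 -0.02 0 0 0 8;-0.18 0 -0.02 0 0 0 8;-0.24 0 -0.02 0 0 0 8;-0.24 0 -0.02 0 0 0 8;-0.24 0 -0.02 0 0 0 8"

```text
time_s: 4.82
position: [0.5759, -0.1443, 0.129]
eef_rot: [-3.141, 0.001, 1.72]
ft_force: [5.7, -0.8, -14.0]
opening: 0.0145
```

>>> apply_moves --targets "-0.04 0 0.01 0 0 0 8;-0.08 0 0.01 0 0 0 8;-0.11 0 0.01 0 0 0 8;-0.13 0 0.01 0 0 0 8;-0.13 0 0.01 0 0 0 8;-0.13 0 0.01 0 0 0 8"

```text
time_s: 5.32
position: [0.5771, -0.1514, 0.1289]
eef_rot: [-3.14, -0.007, 1.724]
ft_force: [-2.7, 17.6, 3.9]
opening: 0.0143
```

Run:
```python
from h import *
print(observe()["position"],observe()["ft_force"])
for n in ("wrist","top"):
    d=viewer.camera(n);im=d["image"]
    if n=="top": im=cv2.resize(im[140:275,225:350],None,fx=4.4,fy=4.4,interpolation=cv2.INTER_CUBIC)
    cv2.imwrite(f"pics/{n}3.png",im[:,:,::-1])
```

```text
[ 0.57713029 -0.15136942  0.12886342] [-2.68831677 17.56533428  3.93087126]
```

View pics/wrist3.png

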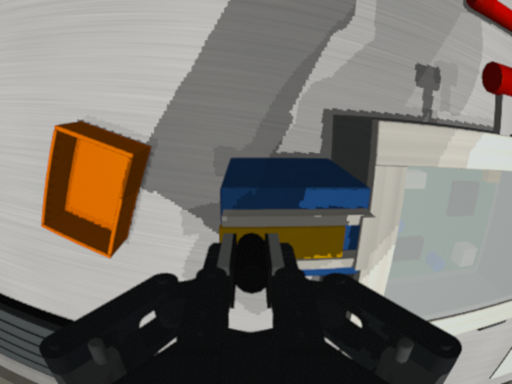

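View pics/top3.png

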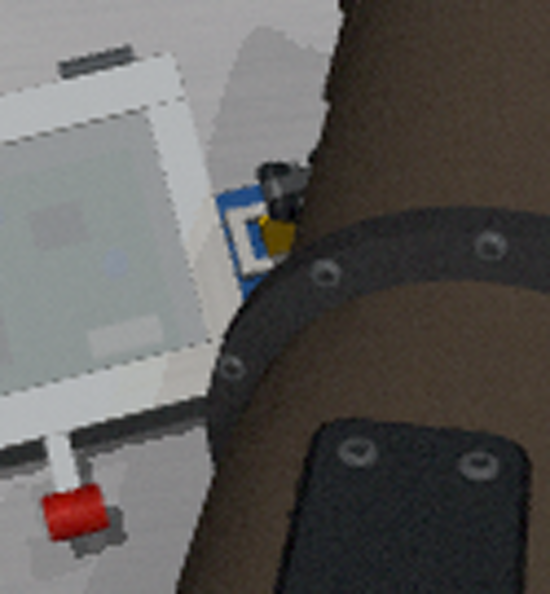

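The force is 17.6 N against about 2 N of friction after 32 mm of travel, and the bolt tip is inside the keeper, so it is against its stop. I'll relax and release.

>>> apply_moves --targets "0.03 0 0 0 0 0 8;0.03 0 0 0 0 0 8;0.03 0 0 0 0 0 45;0.03 0 0 0 0 0 45;0.03 0 0 0 0 0 45;0.03 0 0 0 0 0 45;0.03 0 0 0 0 0 45;0.03 0 0 0 0 0 45"

```text
time_s: 6.08
position: [0.5772, -0.1541, 0.1294]
eef_rot: [3.141, 0.0, 1.719]
ft_force: [0.1, -0.8, -0.7]
opening: 0.0453
```

>>> apply_moves --targets "0 0 -0.4 0 0 0 45;0 0 -0.9 0 0 0 45;0 0 -0.9 0 0 0 45;0 0 -0.9 0 0 0 45;0 0 -0.9 0 0 0 45"

```text
time_s: 6.5
position: [0.5776, -0.1539, 0.2201]
eef_rot: [3.14, 0.0, 1.72]
ft_force: [-0.2, -1.4, -1.1]
opening: 0.0451
```

Run:
```python
from h import *
o=observe();print(o["position"],o["eef_rot"],o["ft_force"],o["time_s"])
d=viewer.camera("wrist");im=d["image"];np.save("w4.npy",im)
cv2.imwrite(f"pics/w4.png",im[:,:,::-1])
```

```text
[ 0.57758651 -0.15387021  0.22005178] [3.13972200e+00 3.46593246e-04 1.71993202e+00] [-0.24180442 -1.35688114 -1.05362301] 6.5
```

View pics/w4.png

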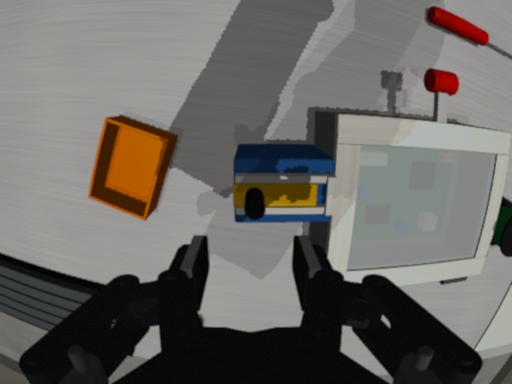

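The bolt has stayed drawn: no yellow shows over the lid edge near (337,195), and the post is at (254,204). Next is the knob.

Run:
```python
from h import *
d=viewer.camera("wrist");o=observe();im=np.load("w4.npy")
b=blobs(im,(0,150,70),(8,255,255));print(b)
a=np.radians(8.55);Rb=np.array([[np.cos(a),-np.sin(a)],[np.sin(a),np.cos(a)]]);T=np.array([.5695,.0325])
p=wplane(d,(254.5,210),o,.1475);print("post",p,Rb.T@(p[:2]-T))
k=wplane(d,b[-1][0],o,.1);print(k)
R=Rn.from_euler("xyz",o["eef_rot"]).as_matrix()
for q in (k,np.array([.4408,.0133,.1])): print(R.T@(q-o["position"])*10)
```

```text
[([459.8, 25.85], [433, 7, 56, 38, 842]), ([445.19, 82.02], [432, 69, 27, 26, 491])]
post [ 0.57506114 -0.15028134  0.1475    ] [-0.02167521 -0.18157679]
[0.43943726 0.01482911 0.1       ]
[ 1.86784483 -1.10511677  1.18635126]
[ 1.8506983  -1.09391315  1.18632684]
```

>>> apply_moves --targets "0.93 -0.55 0 0 0 0 60;0.93 -0.55 0 0 0 0 60;0.93 -0.55 0 0 0 0 60"

```text
time_s: 6.85
position: [0.5058, -0.0673, 0.2174]
eef_rot: [-3.137, -0.002, 1.721]
ft_force: [-0.7, 0.4, -1.5]
opening: 0.0601
```

>>> apply_moves --targets "0.93 -0.55 0 0 0 0 60;0.93 -0.55 0 0 0 0 60;0.93 -0.55 0 0 0 0 60;0.93 -0.55 0.3 0 0 0 60;0.93 -0.55 0.3 0 0 0 60;0.93 -0.55 0.3 0 0 0 60"

```text
time_s: 7.35
position: [0.4395, 0.0135, 0.1882]
eef_rot: [-3.138, 0.001, 1.72]
ft_force: [0.6, -0.3, 0.3]
opening: 0.0597
```

Run:
```python
from h import *
o=observe();print(o["position"],o["eef_rot"],o["ft_force"],o["time_s"])
d=viewer.camera("wrist");im=d["image"]
cv2.imwrite(f"pics/w5.png",im[:,:,::-1])
b=blobs(im,(0,150,70),(8,255,255));print(b)
R=Rn.from_euler("xyz",o["eef_rot"]).as_matrix()
for x in b:
  k=wplane(d,x[0],o,.1);print(k,R.T@(k-o["position"])*10)
```

```text
[0.43947575 0.01350649 0.18822841] [-3.13751390e+00  6.62498162e-04  1.72000198e+00] [ 0.60154638 -0.3085925   0.32242333] 7.35
[([339.24, 90.08], [295, 72, 92, 37, 1965]), ([247.12, 207.76], [230, 196, 38, 23, 683])]
[0.34150555 0.0660793  0.1       ] [ 0.66610661 -0.88706188  0.88546851]
[0.44291642 0.01179249 0.1       ] [-0.0214797   0.03507493  0.88216284]
```

View pics/w5.png

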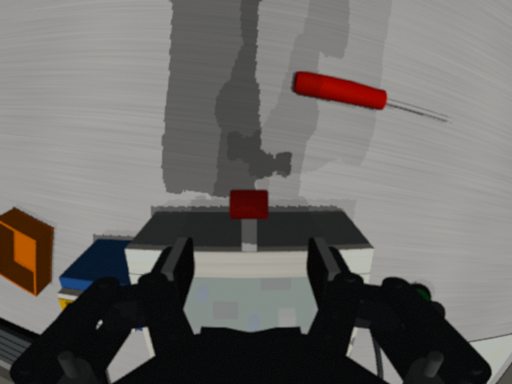

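>>> apply_moves --targets "-0.015 0.02 0.4 0 0 0 60;-0.015 0.02 0.7 0 0 0 60;-0.015 0.02 0.96 0 0 0 60;-0.015 0.02 0.96 0 0 0 60;-0.015 0.02 0.96 0 0 0 60;-0.015 0.02 0.96 0 0 0 60"

```text
time_s: 7.9
position: [0.4443, 0.0121, 0.0947]
eef_rot: [3.14, 0.0, 1.719]
ft_force: [-0.6, 0.7, 0.6]
opening: 0.06
```

>>> apply_moves --targets "0 0 0 0 0 0 22;0 0 0 0 0 0 22;0 0 0 0 0 0 22;0 0 0 0 0 0 22;0 0 0 0 0 0 22;0 0 0 0 0 0 22;0 0 0 0 0 0 22;0 0 0 0 0 0 22" --newtons 50

```text
time_s: 8.57
position: [0.444, 0.0128, 0.0947]
eef_rot: [3.139, -0.0, 1.72]
ft_force: [-2.1, 0.3, 9.9]
opening: 0.029
```

Run:
```python
from h import *
o=observe();print(o["position"],o["eef_rot"],o["ft_force"],o["opening"],o["time_s"])
d=viewer.camera("wrist");im=d["image"]
cv2.imwrite(f"pics/w6.png",im[:,:,::-1])
```

```text
[0.44400818 0.01280912 0.09473018] [ 3.13894327e+00 -3.85174218e-04  1.72010173e+00] [-2.05248253  0.30098478  9.88494167] 0.02896803224232984 8.5667
```

View pics/w6.png

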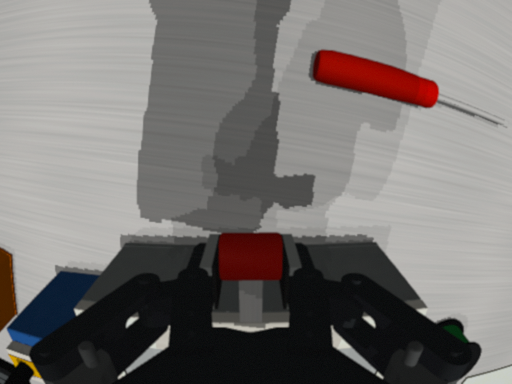

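The knob at (251,256) is held by its flat ends with an opening of 29 mm. I'll raise it along the arc.

>>> apply_moves --targets "0 0.002 -0.05 0 0 0 22;0 0.004 -0.096 0 0 0 22;0 0.008 -0.144 0 0 0 22;0 0.013 -0.192 0 0 0 22;0 0.025 -0.287 0 0 0 22;0 0.042 -0.381 0 0 0 22;0 0.042 -0.381 0 0 0 22;0 0.042 -0.381 0 0 0 22"

```text
time_s: 9.28
position: [0.4484, 0.0135, 0.1322]
eef_rot: [3.139, 0.0, 1.72]
ft_force: [7.1, -1.2, -4.4]
opening: 0.0292
```

Run:
```python
from h import *
o=observe();print(o["position"],o["eef_rot"],o["ft_force"],o["opening"],o["time_s"])
d=viewer.camera("wrist");im=d["image"]
cv2.imwrite(f"pics/w7.png",im[:,:,::-1])
d=viewer.camera("side");im=d["image"]
cv2.imwrite(f"pics/s7.png",cv2.resize(im[110:270,150:330],None,fx=3.7,fy=3.7,interpolation=cv2.INTER_CUBIC)[:,:,::-1])
```

```text
[0.44837612 0.01349628 0.13215818] [3.13854023e+00 1.07140890e-04 1.72032068e+00] [ 7.14296709 -1.22691164 -4.36906494] 0.02919920505156062 9.2833
```

View pics/w7.png

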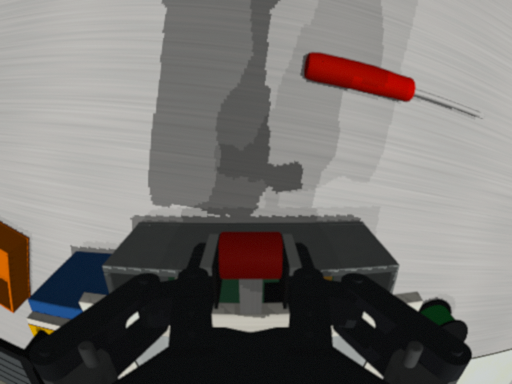

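View pics/s7.png

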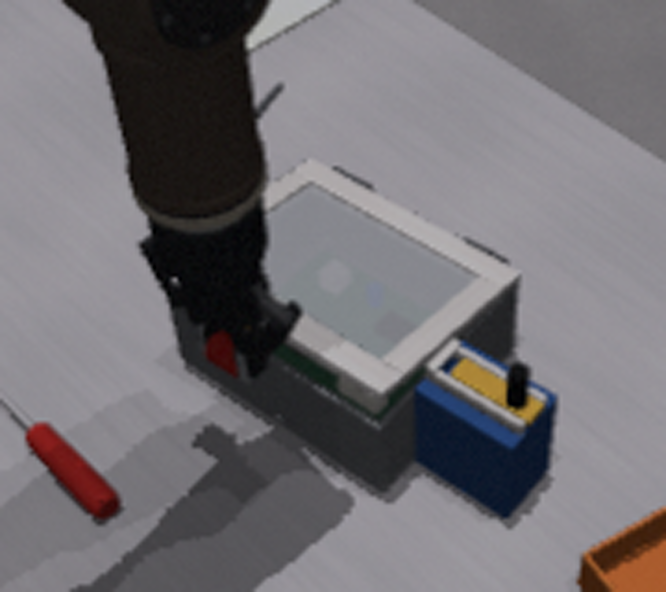

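>>> apply_moves --targets "0 0.021 -0.094 0 0 0 22;0 0.046 -0.187 0 0 0 22;0 0.075 -0.278 0 0 0 22;0 0.108 -0.368 0 0 0 22;0 0.144 -0.457 0 0 0 22;0 0.185 -0.544 0 0 0 22;0 0.23 -0.629 0 0 0 22;0 0.278 -0.712 0 0 0 22;0 0.329 -0.793 0 0 0 22;0 0.385 -0.872 0 0 0 22;0 0.385 -0.872 0 0 0 22;0 0.385 -0.872 0 0 0 22"

```text
time_s: 10.38
position: [0.4853, 0.0191, 0.2182]
eef_rot: [3.141, 0.0, 1.72]
ft_force: [4.8, 0.3, -6.5]
opening: 0.0287
```

>>> apply_moves --targets "0 0.058 -0.076 0 0 0 22;0 0.12 -0.149 0 0 0 22;0 0.185 -0.22 0 0 0 22;0 0.253 -0.288 0 0 0 22;0 0.324 -0.353 0 0 0 22;0 0.397 -0.414 0 0 0 22;0 0.397 -0.414 0 0 0 22;0 0.397 -0.414 0 0 0 22;0 0.397 -0.414 0 0 0 22"

```text
time_s: 11.13
position: [0.5238, 0.0251, 0.2592]
eef_rot: [-3.141, -0.0, 1.72]
ft_force: [3.6, 2.1, -7.4]
opening: 0.0295
```

Run:
```python
from h import *
o=observe();print(o["position"],o["eef_rot"],o["ft_force"],o["opening"],o["time_s"])
d=viewer.camera("wrist");im=d["image"]
cv2.imwrite(f"pics/w8.png",im[:,:,::-1]);np.save("w8.npy",im)
d=viewer.camera("side");im=d["image"];np.save("s8.npy",im)
cv2.imwrite(f"pics/s8.png",cv2.resize(im[110:270,150:330],None,fx=3.7,fy=3.7,interpolation=cv2.INTER_CUBIC)[:,:,::-1])
d=viewer.camera("top");im=d["image"];np.save("t8.npy",im)
cv2.imwrite(f"pics/t8.png",cv2.resize(im[130:275,150:325],None,fx=4.1,fy=4.1,interpolation=cv2.INTER_CUBIC)[:,:,::-1])
```

```text
[0.52379646 0.02507112 0.25924197] [-3.14070148e+00 -2.47460343e-04  1.72015009e+00] [ 3.63155947  2.10610616 -7.39697251] 0.029514099068044843 11.1333
```

View pics/w8.png

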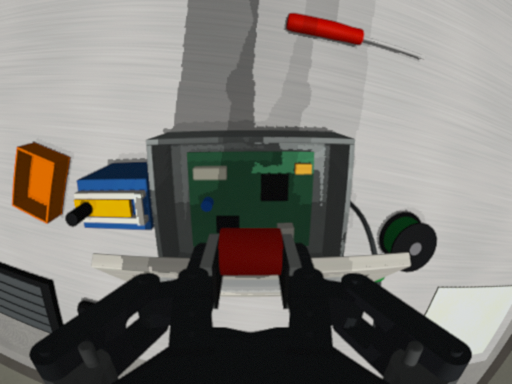

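View pics/s8.png

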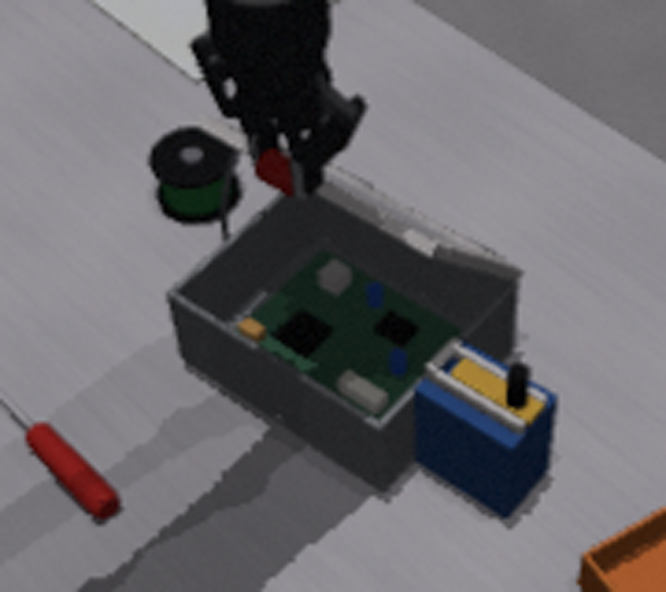

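View pics/t8.png

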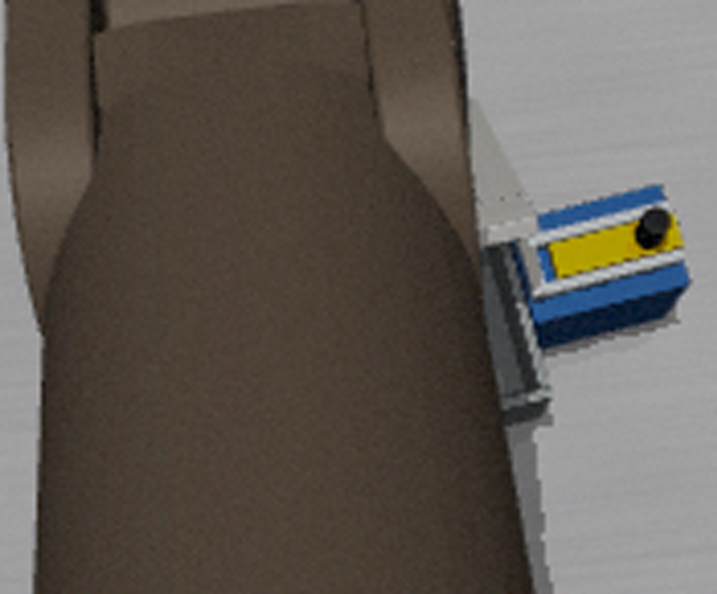

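The bolt is drawn, the lid is up and the knob is still pinched. The lid's near edge runs from (93,256) to (410,256) in the wrist view. I'll measure the angle from it.

Run:
```python
from h import *
im=np.load("w8.npy")
a=im[240:290,80:170];b=im[240:290,350:440]
cv2.imwrite("pics/w8c.png",cv2.resize(np.hstack([a,b]),None,fx=4.4,fy=8,interpolation=cv2.INTER_CUBIC)[:,:,::-1])
im=np.load("s8.npy");cv2.imwrite("pics/s8c.png",cv2.resize(im[145:200,200:300],None,fx=7,fy=7,interpolation=cv2.INTER_CUBIC)[:,:,::-1])
```

```text
(no output)
```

View pics/w8c.png

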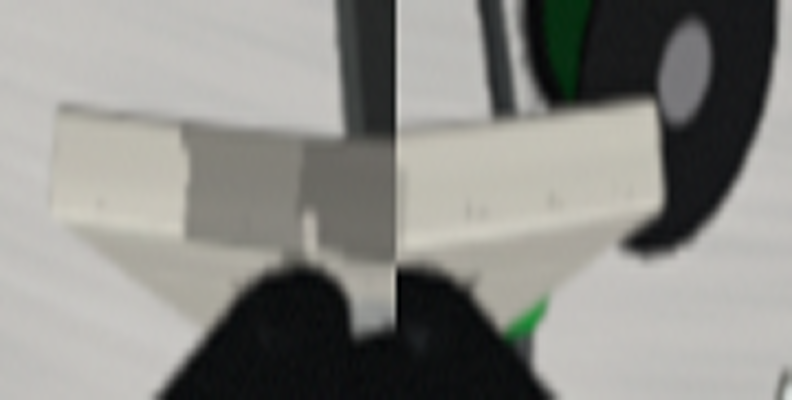

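View pics/s8c.png

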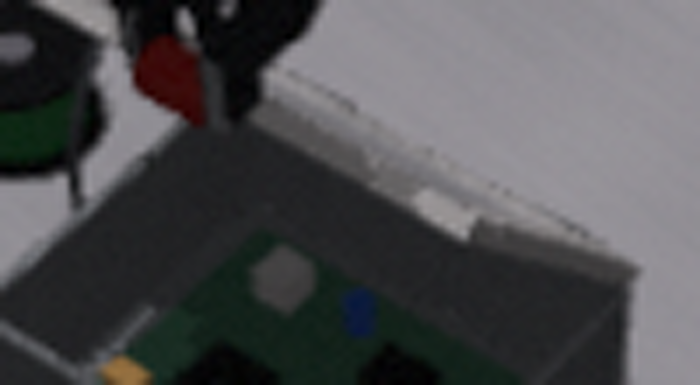

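```bash
cat > ang.py <<'E'
from h import *
from scipy.optimize import brentq
def angs(d,o,pts):
    a=np.radians(8.55);R3=Rn.from_euler("z",a).as_matrix();T=np.array([.5695,.0325,0])
    for px,y,off in pts:
        c,v=wray(d,px,o);c=R3.T@(c-T);v=R3.T@v
        p=c+v*(y-c[1])/v[1]; A=np.degrees(np.arctan2(p[2]-.092,.09-p[0])); r=np.hypot(p[2]-.092,.09-p[0])
        f=lambda s:np.hypot((c+v*s)[2]-.092,.09-(c+v*s)[0])-np.hypot(.192,off)
        ss=np.linspace(.01,.6,600);fs=[f(s) for s in ss]
        i=[k for k in range(599) if fs[k]*fs[k+1]<0]
        out=[]
        for k in i:
            q=c+v*brentq(f,ss[k],ss[k+1]);out.append((round(np.degrees(np.arctan2(q[2]-.092,.09-q[0]))-np.degrees(np.arctan2(off,.192)),2),q.round(4).tolist()))
        print(px,"planeY: ang",round(A-np.degrees(np.arctan2(off,.192)),2),"r",round(r,4),p.round(4),"| circ",out)
E
python3 - <<'E'
from ang import *
o=observe();d=viewer.camera("wrist");print(o["position"],o["ft_force"])
angs(d,o,[((93.2,252.6),-.11,0),((90.9,266.8),-.11,.01),((408.5,251.7),.11,0),((410,265.8),.11,.01)])
E
```

```text
[0.52411412 0.02511889 0.25951188] [  4.35409994   2.46834663 -10.92035249]
(93.2, 252.6) planeY: ang 48.62 r 0.1776 [-0.0274 -0.11    0.2253] | circ [(np.float64(49.52), [-0.0346, -0.1015, 0.238])]
(90.9, 266.8) planeY: ang 48.96 r 0.1785 [-0.02   -0.11    0.2325] | circ [(np.float64(49.35), [-0.0275, -0.1019, 0.2442])]
(408.5, 251.7) planeY: ang 48.48 r 0.1788 [-0.0285  0.11    0.2259] | circ [(np.float64(49.33), [-0.0351, 0.1021, 0.2376])]
(410, 265.8) planeY: ang 48.71 r 0.1785 [-0.0206  0.11    0.2321] | circ [(np.float64(49.14), [-0.028, 0.1019, 0.2438])]
```

>>> apply_moves --targets "0 0.012 -0.01 0 0 0 22;0 0.023 -0.02 0 0 0 22;0 0.023 -0.02 0 0 0 22;0 0.023 -0.02 0 0 0 22;0 0.023 -0.02 0 0 0 22;0 0.023 -0.02 0 0 0 22"

```text
time_s: 11.83
position: [0.5264, 0.0255, 0.2614]
eef_rot: [-3.141, -0.0, 1.72]
ft_force: [5.7, 3.0, -12.0]
opening: 0.0289
```

Run:
```python
from ang import *
o=observe();d=viewer.camera("wrist");im=d["image"];print(o["position"],o["ft_force"],o["opening"],o["time_s"])
np.save("w9.npy",im)
a=im[240:290,80:170];b=im[240:290,350:440]
cv2.imwrite("pics/w9c.png",cv2.resize(np.hstack([a,b]),None,fx=4.4,fy=8,interpolation=cv2.INTER_CUBIC)[:,:,::-1])
cv2.imwrite("pics/w9.png",im[:,:,::-1])
```

```text
[0.52636681 0.02545989 0.26139109] [  5.67447187   3.00092768 -11.97316803] 0.028919191441731017 11.8333
```

View pics/w9c.png

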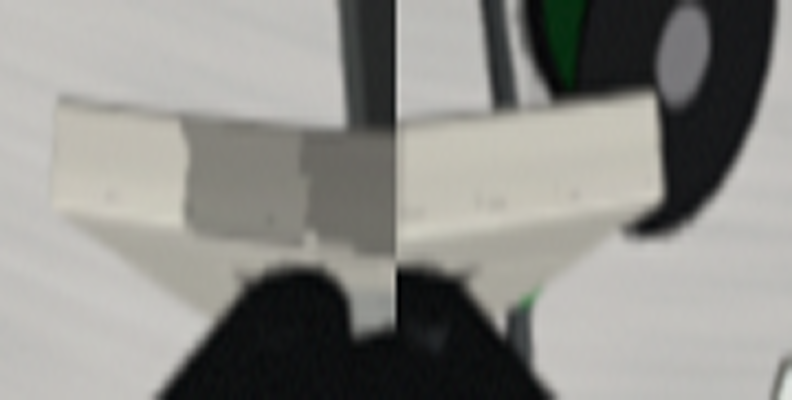

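View pics/w9.png

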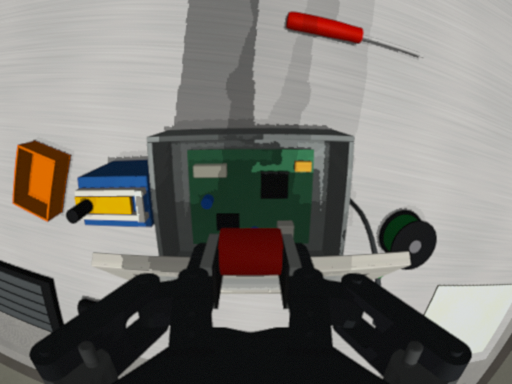

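Run:
```python
from ang import *
o=observe();d=viewer.camera("wrist");im=np.load("w9.npy")
f=lambda u,v,x0:(x0+(u+.5)/4.4-.5,240+(v+.5)/8-.5)
angs(d,o,[(f(60,97,80),-.11,0),(f(52,208,80),-.11,.01),(f(257,91,350),.11,0),(f(266,196,350),.11,.01)])
for n in ("w8","w9"): print(blobs(np.load(n+".npy"),(0,150,50),(8,255,255)))
# knob-center from FK: box-frame
a=np.radians(8.55);R=Rn.from_euler("z",a).as_matrix()
for p in ([.444,.0128,.0947],o["position"]): print(R.T@(np.array(p)-[.5695,.0325,0]))
print(o["position"],o["ft_force"],o["time_s"])
```

```text
(93.25, 251.6875) planeY: ang 49.36 r 0.1777 [-0.0257 -0.11    0.2268] | circ [(np.float64(50.21), [-0.0329, -0.1016, 0.2395])]
(91.43181818181819, 265.5625) planeY: ang 49.59 r 0.178 [-0.0182 -0.11    0.2334] | circ [(np.float64(49.97), [-0.0258, -0.1016, 0.2455])]
(408.02272727272725, 250.9375) planeY: ang 49.2 r 0.1782 [-0.0264  0.11    0.2269] | circ [(np.float64(50.05), [-0.0333, 0.1018, 0.2392])]
(410.0681818181818, 264.0625) planeY: ang 49.27 r 0.1789 [-0.0195  0.11    0.2334] | circ [(np.float64(49.67), [-0.0266, 0.1021, 0.2448])]
[([323.95, 28.44], [287, 14, 77, 30, 1310]), ([250.09, 250.99], [218, 228, 65, 47, 2951])]
[([323.6, 26.94], [287, 12, 76, 31, 1301]), ([250.07, 251.0], [218, 228, 65, 47, 2944])]
[-0.1270341  -0.00082267  0.0947    ]
[-0.04371431 -0.00055586  0.26137841]
[0.52635415 0.0254512  0.26137841] [  5.03593539   2.01856019 -12.78335903] 11.8833
```

Displacement gives about 50.1° and the image with r = 180 mm gives about 49.4°. I'll add a small 0.4° correction and check that it is steady.

>>> apply_moves --targets "0 0.011 -0.009 0 0 0 22;0 0.011 -0.009 0 0 0 22;0 0.011 -0.009 0 0 0 22;0 0.011 -0.009 0 0 0 22;0 0.011 -0.009 0 0 0 22;0 0.011 -0.009 0 0 0 22;0 0.011 -0.009 0 0 0 22;0 0.011 -0.009 0 0 0 22"

```text
time_s: 12.6
position: [0.5274, 0.0256, 0.2623]
eef_rot: [-3.141, -0.0, 1.72]
ft_force: [3.8, 2.9, -12.0]
opening: 0.0287
```

Run:
```python
from ang import *
o=observe();d=viewer.camera("wrist");im=d["image"];print(o["position"],o["ft_force"],o["opening"],o["time_s"])
np.save("w10.npy",im)
a=im[240:290,80:170];b=im[240:290,350:440]
cv2.imwrite("pics/w10c.png",cv2.resize(np.hstack([a,b]),None,fx=4.4,fy=8,interpolation=cv2.INTER_CUBIC)[:,:,::-1])
s=viewer.camera("side")["image"]
cv2.imwrite("pics/s10.png",cv2.resize(s[110:290,150:360],None,fx=3.3,fy=3.3,interpolation=cv2.INTER_CUBIC)[:,:,::-1])
# box rim corners near edge as calibration check: list expected px for near rim corners
a=np.radians(8.55);R3=Rn.from_euler("z",a).as_matrix();T=np.array([.5695,.0325,0])
Rt=Rn.from_euler("xyz",o["eef_rot"]).as_matrix();M=d["mount"];K=d["camera_matrix"]
def wp(p):
    p=R3@np.array(p)+T;c=np.linalg.inv(M)@np.append(Rt.T@(p-o["position"]),1);c=c[:3]
    th=np.arctan2(np.hypot(c[0],c[1]),c[2]);u=c[:2]/np.hypot(c[0],c[1])*th*K[0,0];return (u+[K[0,2],K[1,2]]).round(1)
print("rim",wp((-.09,-.11,.092)),wp((-.09,.11,.092)))
for t in (49,50,51):
    t=np.radians(t);x=.09-.18*np.cos(t);z=.092+.18*np.sin(t)
    print(np.degrees(t),wp((x,-.11,z)),wp((x,.11,z)),wp((x+.01*np.sin(t),-.11,z+.01*np.cos(t))),wp((x+.01*np.sin(t),.11,z+.01*np.cos(t))))
cv2.imwrite("pics/w10r.png",cv2.resize(im[115:155,135:365],None,fx=3.4,fy=6,interpolation=cv2.INTER_CUBIC)[:,:,::-1])
```

```text
[0.52742984 0.02564205 0.26227794] [  3.78015245   2.87862704 -12.02628752] 0.02869237568736375 12.6
rim [146.1 135.2] [354.9 135.3]
49.0 [ 92.2 247.4] [408.8 247.5] [ 90.2 261.3] [410.7 261.4]
50.0 [ 91.5 251.7] [409.4 251.9] [ 89.8 265.8] [411.2 265.9]
51.0 [ 91.  256.2] [410.  256.3] [ 89.4 270.3] [411.5 270.4]
```

View pics/w10c.png

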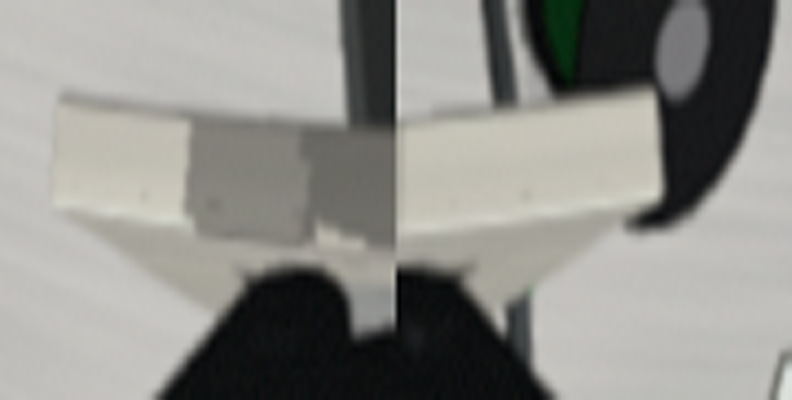

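View pics/w10r.png

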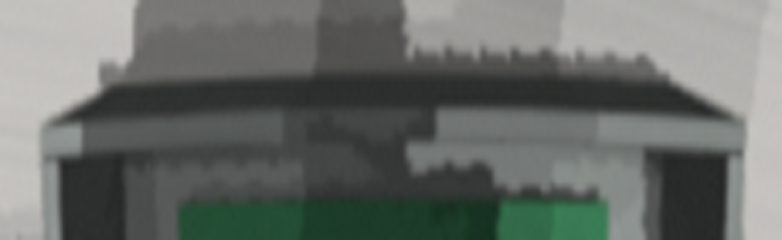

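View pics/s10.png

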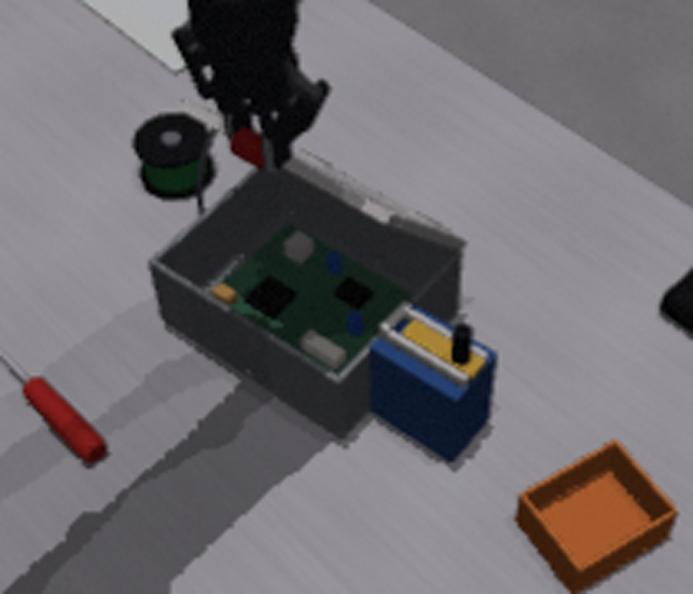

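Run:
```python
from h import *
o=observe();print(o["position"],o["ft_force"],o["opening"],o["time_s"]);print(bot.hand_in())
```

```text
[0.52743946 0.02565681 0.26224764] [  5.4145469    2.10485434 -12.21993778] 0.02909341625810968 12.7
the job is handed in; nothing more can be done
None
```

The bolt is fully drawn, and the lid is raised to about 50° and held in the fingers. I handed the job in at 12.7 s of the 51 s allowed.

- **Bolt:** I drew it with the lid shut, until it met its stop at about 17.6 N. After release the wrist camera put the post at y ≈ -182 mm in the box's frame, which is fully drawn. It still looked drawn in the last side view.
- **Lid:** I pinched the red knob by its flat ends and raised the lid along its arc. The last image check gave about 49.8°. The near rim of the box appeared in that image where I predicted it to within about 2 pixels. Arm displacement before the last small correction gave about 50.1°, so by that measure it ended near 50.4°. The two disagree by about half a degree, probably because the knob slid roughly 2 mm in the pads.
- **Hold:** The pinch was steady at the end, with a 29 mm opening and 50 N grip. The wrist force was about 13 N, mostly because my arc did not quite match the hinge.
- **Bystanders:** I did not touch the spool, bin or screwdriver. They look in place in the last pictures, though I did not measure them again.
- **Not checked:** I could not sight the lid directly against the green bead because it was hidden behind the lid and gripper.

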